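Lay out the pantry board

TASK

Lay out the wooden board, everything upright and let go: stand the red-lidded jar midway between the blue-lidded tub and the grey tea canister, in line with them, and the green spice tin on the middle of that jar's lid. Stand the orange-labelled can on the middle of the tub's blue lid, and the yellow-capped sauce bottle on the board squarely in front of the canister, on the side of the board's black-striped front edge, with a gap of about 2 cm between them. Leave the black-lidded jar, the carton and the pepper mill where they are.

Things in the scene. Friction and masses are not known exactly. Their poses are not given: they have to be found in the camera images.
- jar: Loose glass jar, amber with a white label and a flat RED lid; round, 56 mm across the lid (body 54 mm), 80 mm tall, about 0.25 kg. Origin: centre of its underside, z up. Starts upright on the worktop.
- spice: Loose small round spice tin, green with a yellow band and a flat green top; 42 mm in diameter, 60 mm tall, about 0.09 kg. Origin: centre of its underside, z up. Starts upright on the worktop.
- can: Loose steel food can with an orange label and an orange disc on its flat top; 60 mm in diameter, 75 mm tall, about 0.25 kg. Origin: centre of its underside, z up. Starts upright on the worktop.
- bottle: Loose dark brown sauce bottle with a white label and a YELLOW cap; round body 52 mm in diameter up to 70 mm height, tapering to a straight neck and cap 30 mm in diameter from 90 mm to the top at 130 mm; about 0.28 kg. Origin: centre of its underside, z up. Starts upright on the worktop.
- board: Fixed brown wooden board lying on the worktop, 220 mm (its x) by 320 mm (its y), 12 mm thick, turned up to 15 degrees. Origin: centre of its underside; x points from its front edge (nearest the robot, marked by a black stripe) to its back, y to the robot's left. Tub and canister stand on it, centres at x +45 mm and y +100 and -100 mm; which is which varies.
- tub: Fixed white storage tub with a flat square BLUE lid, standing on the board; 90 x 90 mm, 60 mm tall (lid top 72 mm above the worktop). Origin: centre of its underside, axes as the board's.
- canister: Fixed round grey tea canister with a flat steel lid, standing on the board; 90 mm in diameter, 85 mm tall. Origin: centre of its underside, axes as the board's (its -x looks to the board's striped front edge).
- blackjar: Bystander, to be left alone: loose green glass jar with a flat BLACK lid, 56 mm across, 80 mm tall. Origin: centre of its underside, z up.
- carton: Bystander, to be left alone: loose upright blue and white carton, 36 mm (its x) by 52 mm (its y), 85 mm tall. Origin: centre of its underside, z up.
- mill: Bystander, to be left alone: loose dark wooden pepper mill, 52 mm in diameter at the foot, 120 mm tall. Origin: centre of its underside, z up.

How it is judged:
By the outcome, as a careful person would: the job done as asked, in the order asked, and still so for the second after the job is handed in, with the robot touching nothing.
It also fails if it takes over 117 s, if anything falls off the work surface, if the arm or the gripper's body presses on something with over 40 N, if the wrist force passes 120 N, or if a joint passes its speed limit or range.

ROBOT

A 6-joint arm with a two-finger parallel gripper is mounted at the origin on the work surface. World frame = base frame: x ahead of the robot, y to its left, z up, the work surface at z = 0. Lengths are in m, angles in rad, forces in N, time in s.
With the tool pointing down it reaches from about 0.35 to 0.975 m from the base axis. Payload 4.9 kg.
Tool frame: the origin (TCP) lies midway between the tips of the shut fingers; the grasp point (between the pads) lies 19 mm behind it (ctrl.tcp_to_grasp is the distance from the TCP to the grasp point, in m); z points along the fingers, y is the line along which they close (so a half turn about z gives the same grasp; the last joint's range is limited). The gripper opens to 85 mm and grips with 20 to 120 N. Pads are 22 mm wide; open, the fingers measure 114 mm over their backs; the gripper's body (76 mm by 85 mm) begins 54 mm behind the grasp point. The pads swing forward as they close: fully open they stand 13 mm farther back than shut.
Start: joints at [-1.329, 0.053, 1.613, -0, 1.476, -0.119], TCP at [0.221, -0.585, 0.231] pointing down, gripper open.
Joint ranges: [-3.01, 3.01], [-1.01, 2.22], [0.06, 2.58], [-1.02, 4.17], [0.09, 2.62], [-3.14, 3.14]. Speed limits (rad/s): [2.57, 2.57, 3.14, 3.14, 3.14, 3.14].

INTERFACE

Orientations are given as a rotation vector (axis times angle).
In Python, from station import ctrl, camrig, get_obs gives the robot as it stands (ctrl), with the cameras (camrig) and the readings as plain functions.
- The arm moves only by the shell command python3 jog.py 'ROWS' [FORCE]. ROWS is rows parted by semicolons, their numbers by spaces, 1 to 20 of them, each of 7 numbers: the finger opening in m, then dx, dy, dz in m, then a rotation vector rx, ry, rz in rad; each row is the pose to reach, as a shift and turn from the pose commanded when the command began, along the tool's axes at that moment; what a row does not reach only later rows make up. A row lasts 1/12 s, in which the tool goes at most 0.0417 m and 0.125 rad, less where a joint would pass 70% of its speed; a pose out of reach is approached as far as the arm can. The fingers move at their own pace and stop on an object; FORCE is the grip in N (left out, the last holds). Time passes only in rows, so rows that do not move let the fingers close. It prints the time, the measured TCP pose, the force, the opening and the grip force at its end.
- get_obs(): the state, without advancing time (a new reading comes with each control period).
- camrig.get_image(name): name is "scene" or "top"; returns the picture (480x640x3 uint8, red, green, blue); there is no depth.
- camrig.camera_params(name): a dict with "fx", "fy", "cx", "cy" (pixels), "k1" (the pictures are not rectified: a ray, as slopes to the right and down, at radius r is drawn at 1 + k1 r^2 times it, then the intrinsics apply), "T" (4x4, takes a point from camera to world coordinates). Camera axes: x right, y down, z forward; pixel columns grow to the right and rows downward; lengths in m; the calibration is good to about 2 mm. A picture is of the moment at which its call begins. camera_params takes no time and is no camera call.
- ctrl.finish_job(): hands the job in; it is judged then, once.
The state is a dict: "t": time; "q": joint angles; "dq": joint speeds; "effort": joint torques, N m; "tool_pos": TCP position; "tool_rot": TCP orientation; "contact_force": force on the tool from outside, world axes, zero at the start; "wrist_torque": the same for the moment, N m; "opening": finger opening in m; "grip_force": force on a finger pad.
Only numpy, scipy, OpenCV 4.12 (cv2) and the standard library are available. Lean on these libraries where they do the work, as an engineer would, in place of code of your own. Each camera call takes 0.05 s, during which the arm holds its last target. There are 200 camera calls.

## Working session

There is one attempt and no reset: what is moved stays moved. The work goes in short steps, Python scripts to look and compute and a shell command to move; the robot and the scene stay as the last step left them, time stands still between calls to the robot, and variables do not carry over. Pictures are saved under pics/ and viewed, at most 14 in all, crops included, and the job is handed in when it is done.

```bash
ls; mkdir -p pics
python3 - <<'E'
from station import ctrl, camrig, get_obs
import cv2,numpy as np
np.set_printoptions(precision=4,suppress=True)
for n in("scene","top"):
    cv2.imwrite(f"pics/{n}0.png",camrig.get_image(n)[:,:,::-1]); print(n,camrig.camera_params(n))
o=get_obs();print(o['t'],o['tool_pos'],o['tool_rot'],o['opening'],ctrl.tcp_to_grasp)
E
```

```text
jog.py
pics
station.py
scene {'fx': 539.5460486823306, 'fy': 539.5460486823306, 'cx': 323.7140644278859, 'cy': 249.55379217296277, 'k1': 0.01353516943803587, 'T': array([[-0.3516,  0.7762, -0.5233,  1.1478],
       [ 0.9361,  0.2857, -0.2051,  0.1935],
       [-0.0097, -0.562 , -0.8271,  1.0024],
       [ 0.    ,  0.    ,  0.    ,  1.    ]])}
top {'fx': 511.77058845800934, 'fy': 511.77058845800934, 'cx': 315.8887529842398, 'cy': 229.0027180493913, 'k1': -0.027513491544101588, 'T': array([[-0.0063, -0.9871,  0.1602,  0.3613],
       [-1.    ,  0.0064,  0.0003, -0.0506],
       [-0.0013, -0.1602, -0.9871,  1.0515],
       [ 0.    ,  0.    ,  0.    ,  1.    ]])}
0.1 [ 0.2205 -0.5842  0.2302] [-3.0888 -0.5633  0.0002] 0.08542220336149996 0.0187
```

View pics/scene0.png

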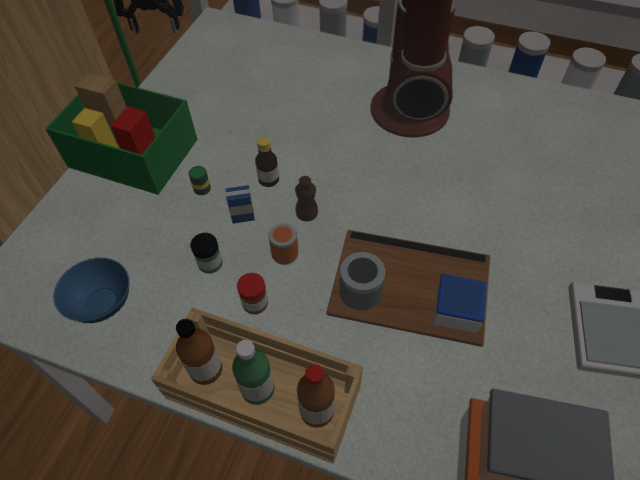

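View pics/top0.png

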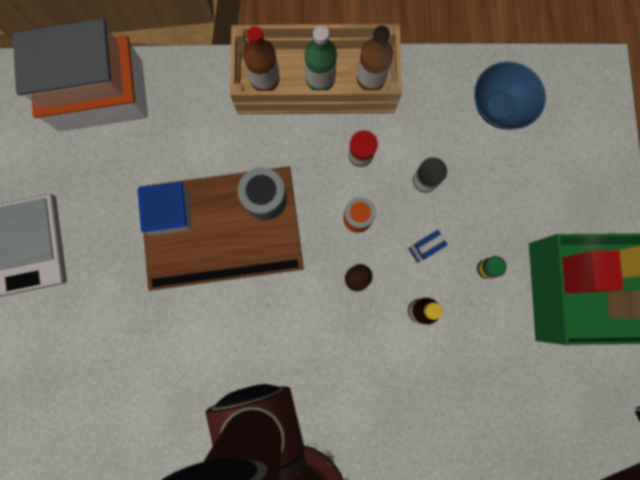

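The scene shows the red jar at about (252,284), can (284,238), spice (199,175), bottle (264,145), canister (362,272) and tub (462,298). The top view has them at (364,145), (360,212), (495,266), (433,311), (262,188) and (163,207). Next I'll crop these for precise points.

```bash
cat > h.py <<'E'
import cv2,numpy as np
from station import ctrl, camrig, get_obs
np.set_printoptions(precision=4,suppress=True)
P={n:camrig.camera_params(n) for n in("scene","top")}
def ray(n,uv):
    p=P[n];K=np.array([[p['fx'],0,p['cx']],[0,p['fy'],p['cy']],[0,0,1]])
    s=cv2.undistortPoints(np.array([[uv]],float),K,np.array([p['k1'],0,0,0.]))[0,0]
    d=p['T'][:3,:3]@np.r_[s,1];return p['T'][:3,3],d/np.linalg.norm(d)
def plane(n,uv,z):
    o,d=ray(n,uv);return o+d*(z-o[2])/d[2]
def tri(us,ut):
    A=0;b=0;R=[ray("scene",us),ray("top",ut)]
    for o,d in R:
        M=np.eye(3)-np.outer(d,d);A=A+M;b=b+M@o
    x=np.linalg.solve(A,b);return x,[round(1e3*np.linalg.norm((np.eye(3)-np.outer(d,d))@(x-o)),1) for o,d in R]
def proj(n,X):
    p=P[n];c=p['T'][:3,:3].T@((np.atleast_2d(X)-p['T'][:3,3]).T);s=c[:2]/c[2];s=s*(1+p['k1']*(s**2).sum(0))
    return np.stack([p['fx']*s[0]+p['cx'],p['fy']*s[1]+p['cy']],1)
def crops(spec,f):
    im={n:camrig.get_image(n)[:,:,::-1] for n in {s[0] for s in spec}};t=[]
    for n,u,v,h in spec:
        c=im[n][v-h:v+h,u-h:u+h];t.append(cv2.resize(c,(200,200),interpolation=cv2.INTER_CUBIC))
    while len(t)%4:t.append(t[-1]*0)
    cv2.imwrite(f,np.vstack([np.hstack(t[i:i+4]) for i in range(0,len(t),4)]))
E
python3 - <<'E'
from h import *
crops([("scene",252,290,25),("scene",284,242,25),("scene",200,180,25),("scene",266,155,25),
("top",364,148,25),("top",360,214,25),("top",492,266,25),("top",428,311,25),
("scene",362,280,40),("scene",462,300,40),("top",262,192,40),("top",165,207,40)],"pics/c1.png")
# segmentation of colours
for n,seeds in (("scene",{"jar":(252,284),"can":(284,236),"spice":(199,172),"cap":(264,145),"lid":(463,296)}),("top",{"jar":(364,145),"can":(360,212),"spice":(497,266),"cap":(433,311),"lid":(163,207)})):
    im=camrig.get_image(n)
    hsv=cv2.cvtColor(im,cv2.COLOR_RGB2HSV)
    for k,(u,v) in seeds.items():
        print(n,k,im[v,u],hsv[v,u])
E
```

```text
scene jar [98 26 24] [  1 193  98]
scene can [107  58  36] [  9 169 107]
scene spice [31 69 39] [ 66 140  69]
scene cap [108  94  47] [ 23 144 108]
scene lid [32 47 77] [110 149  77]
top jar [132  20  18] [  1 220 132]
top can [148  63  24] [  9 214 148]
top spice [31 89 42] [ 66 166  89]
top cap [179 149  46] [ 23 189 179]
top lid [25 52 96] [109 189  96]
```

View pics/c1.png

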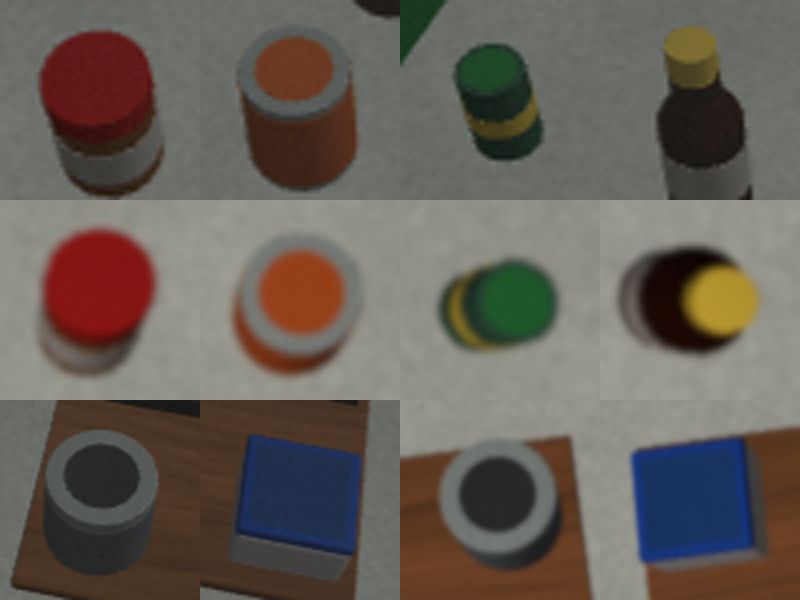

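The crops show the lid-top centres: jar scene (250.6,283.9) and top (363.5,144.0), can scene (282.0,234.0) and top (360.2,211.9). The rest are equally clear, so I'll triangulate them all and check heights and the 200 mm spacing.

Run:
```python
from h import *
M={"jar":((250.6,283.9),(363.5,144.0),.080),"can":((282,234),(360.2,211.9),.075),"spice":((197.2,172.1),(495.4,266.1),.060),"bottle":((263.4,141.1),(432.9,310.7),.130),"canister":((362.5,270.3),(260.7,189.5),.097),"tub":((461.7,295.7),(161.7,206.7),.072)}
X={}
for k,(s,t,z) in M.items():
    x,r=tri(s,t);a,b=plane("scene",s,z)[:2],plane("top",t,z)[:2];X[k]=(a+b)/2
    print(k,x,r,"z0",z,"scene",a,"top",b)
d=X["tub"]-X["canister"];print("dist",np.linalg.norm(d),"tub side yaw",np.arctan2(-d[0],d[1]))
# bystanders rough, by top faces
for k,s,t,z in (("black",(205,242),(432,169),.08),("carton",(239,189),(428,243),.085),("mill",(305,181),(359,276),.12)):
    print(k,plane("scene",s,z)[:2],plane("top",t,z)[:2])
# board corners in top view
for uv in ((149,289),(302,270),(291,168)): print("bc",plane("top",uv,.012)[:2])
```

```text
jar [ 0.6896 -0.1449  0.0761] [np.float64(1.1), np.float64(1.1)] z0 0.08 scene [ 0.6914 -0.1424] top [ 0.6887 -0.1456]
can [ 0.5529 -0.1357  0.0726] [np.float64(1.3), np.float64(1.3)] z0 0.075 scene [ 0.5542 -0.1336] top [ 0.5529 -0.1367]
spice [ 0.4466 -0.3988  0.0575] [np.float64(1.3), np.float64(1.3)] z0 0.06 scene [ 0.4484 -0.3958] top [ 0.4468 -0.3992]
bottle [ 0.3619 -0.258   0.1266] [np.float64(0.6), np.float64(0.6)] z0 0.13 scene [ 0.3649 -0.2556] top [ 0.3621 -0.2578]
canister [0.5937 0.0565 0.0944] [np.float64(1.5), np.float64(1.5)] z0 0.097 scene [0.5948 0.0583] top [0.5935 0.0548]
tub [0.5668 0.2541 0.0688] [np.float64(1.7), np.float64(1.7)] z0 0.072 scene [0.5681 0.2555] top [0.5665 0.2514]
dist 0.19869596542803267 tub side yaw 0.13581681153077382
black [ 0.632  -0.2749] [ 0.6368 -0.2791]
carton [ 0.4798 -0.2686] [ 0.4897 -0.2639]
mill [ 0.4355 -0.1264] [ 0.4254 -0.1281]
bc [0.409  0.2887]
bc [ 0.4458 -0.0216]
bc [0.6601 0.0011]
```

The points agree to about 3 mm and the heights to within 4 mm, and the tub–canister distance is 198.7 mm against 200. I'll use the averages. Targets are jar (0.581,0.155), bottle (0.504,0.044) and tub (0.567,0.2535), with board yaw 0.136. Now I'll work out the tool-axis moves.

```bash
cat > go.py <<'E'
import sys
from h import *
from scipy.spatial.transform import Rotation as R
# target TCP x y z and closing-line angle -> shift and turn in present tool axes, tool straight down
def go(x,y,z,a):
    o=get_obs();r=R.from_rotvec(o['tool_rot']);best=None
    for b in (a,a+np.pi):
        yv=np.array([np.cos(b),np.sin(b),0]);zv=np.array([0,0,-1.]);T=R.from_matrix(np.stack([np.cross(yv,zv),yv,zv],1))
        w=(r.inv()*T).as_rotvec()
        if best is None or np.linalg.norm(w)<np.linalg.norm(best):best=w
    d=r.inv().apply(np.array([x,y,z])-o['tool_pos'])
    print("shift",d,"turn",best,"rows",np.linalg.norm(d)/.0417,np.linalg.norm(best)/.125,"q",o['q'])
go(*map(float,sys.argv[1:5]))
E
python3 go.py .690 -.144 .15 .136
```

```text
shift [ 0.5947 -0.2464  0.0811] turn [-0.0005 -0.0005 -1.346 ] rows 15.559257779212533 10.767813734405474 q [-1.329   0.0529  1.6133  0.      1.476  -0.119 ]
```

```bash
python3 jog.py '.085 .149 -.062 .02 0 0 -.34; .085 .297 -.123 .04 0 0 -.67; .085 .446 -.185 .06 0 0 -1.0;.085 .595 -.246 .081 0 0 -1.346;.085 .595 -.246 .081 0 0 -1.346;.085 .595 -.246 .081 0 0 -1.346;.085 .595 -.246 .081 0 0 -1.346;.085 .595 -.246 .081 0 0 -1.346;.085 .595 -.246 .081 0 0 -1.346;.085 .595 -.246 .081 0 0 -1.346;.085 .595 -.246 .081 0 0 -1.346;.085 .595 -.246 .081 0 0 -1.346;.085 .595 -.246 .081 0 0 -1.346;.085 .595 -.246 .081 0 0 -1.346;.085 .595 -.246 .081 0 0 -1.346;.085 .595 -.246 .081 0 0 -1.346;.085 .595 -.246 .081 0 0 -1.346;.085 .595 -.246 .081 0 0 -1.346'; python3 go.py .690 -.144 .026 .136
python3 - <<'E'
from h import *
X=get_obs()['tool_pos'];print(proj("scene",X),proj("top",X))
crops([("scene",252,270,50),("top",364,148,50)],"pics/c2.png")
E
```

```text
t: 1.8
tool_pos: [0.6908, -0.1433, 0.1495]
tool_rot: [-2.062, -2.369, 0.001]
contact_force: [0.2, -0.5, -0.6]
opening: 0.085
grip_force: 0.0
shift [-0.0006 -0.0008  0.1235] turn [-0.0012 -0.0001  0.0024] rows 2.9626061285712613 0.021465158115388357 q [-0.3098  0.295   1.4792 -0.0004  1.3685 -0.4481]
[[245.7758 264.6596]] [[365.6599 130.7039]]
```

View pics/c2.png

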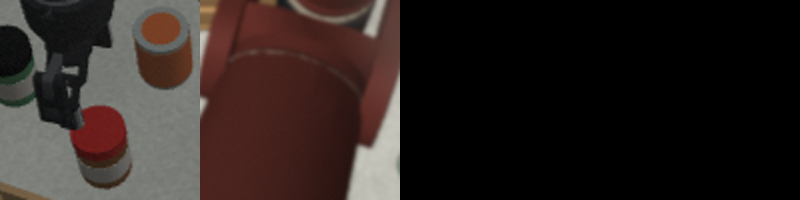

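The open fingers straddle the jar's line, with the near fingertip at about scene (240,284) on the +x side. I'll descend and grip.

```bash
python3 jog.py '.085 -.001 -.001 .04 0 0 0;.085 -.001 -.001 .08 0 0 0;.085 -.001 -.001 .105 0 0 0;.085 -.001 -.001 .123 0 0 0;.085 -.001 -.001 .123 0 0 0;.04 -.001 -.001 .123 0 0 0;.04 -.001 -.001 .123 0 0 0;.04 -.001 -.001 .123 0 0 0;.04 -.001 -.001 .123 0 0 0;.04 -.001 -.001 .123 0 0 0;.04 -.001 -.001 .123 0 0 0;.04 -.001 -.001 .123 0 0 0' 40; python3 go.py .690 -.144 .17 .136
```

```text
t: 2.9
tool_pos: [0.6915, -0.1468, 0.0305]
tool_rot: [2.062, 2.364, 0.002]
contact_force: [-0.6, -2.7, 7.4]
opening: 0.0548
grip_force: 42.6
shift [ 0.0025 -0.0006 -0.1395] turn [0.004  0.0029 0.    ] rows 3.3454676492659075 0.03968909559761193 q [-0.3139  0.4165  1.5397 -0.001   1.1806 -0.4496]
```

```bash
python3 jog.py '.04 0 0 -.01 0 0 0;.04 0 0 -.03 0 0 0;.04 0 0 -.06 0 0 0;.04 0 0 -.10 0 0 0;.04 0 0 -.13 0 0 0;.04 0 0 -.14 0 0 0;.04 0 0 -.14 0 0 0;.04 0 0 -.14 0 0 0' 40; python3 go.py .581 .155 .17 .136
python3 - <<'E'
from h import *
crops([("scene",252,250,50),("scene",362,280,60)],"pics/c3.png")
E
```

```text
t: 3.57
tool_pos: [0.6889, -0.1453, 0.166]
tool_rot: [-2.064, -2.366, 0.001]
contact_force: [-0.2, -0.1, -3.5]
opening: 0.0548
grip_force: 43.3
shift [ 0.3122 -0.0662 -0.0036] turn [-0.0015 -0.0009  0.0002] rows 7.652568596852166 0.01387420243657235 q [-0.3135  0.2789  1.4703  0.0001  1.3941 -0.4497]
```

View pics/c3.png

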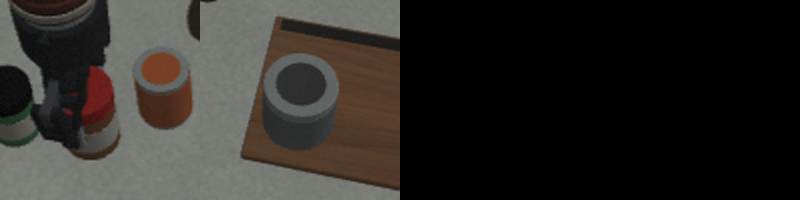

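The jar is clear of the table and upright in the fingers, with a load of about 3.5 N. I'll carry it to midway between the tub and canister.

```bash
python3 jog.py '.04 .02 -.004 0 0 0 0;.04 .05 -.011 0 0 0 0;.04 .09 -.019 0 0 0 0;.04 .13 -.028 0 0 0 0;.04 .17 -.036 0 0 0 0;.04 .21 -.045 0 0 0 0;.04 .25 -.053 0 0 0 0;.04 .28 -.06 0 0 0 0;.04 .30 -.064 0 0 0 0;.04 .312 -.066 0 0 0 0;.04 .312 -.066 0 0 0 0;.04 .312 -.066 0 0 0 0' 40; python3 go.py .581 .155 .046 .136
python3 - <<'E'
from h import *
crops([("scene",410,260,75),("top",215,190,75)],"pics/c4.png")
E
```

```text
t: 4.62
tool_pos: [0.5809, 0.1543, 0.165]
tool_rot: [-2.063, -2.367, 0.005]
contact_force: [0.8, -0.0, -3.3]
opening: 0.0547
grip_force: 43.4
shift [0.0008 0.0006 0.119 ] turn [-0.0035  0.0008  0.0008] rows 2.8539423378398237 0.029639363195468046 q [ 0.1361  0.0479  1.7306 -0.0008  1.3666 -0.0005]
```

View pics/c4.png

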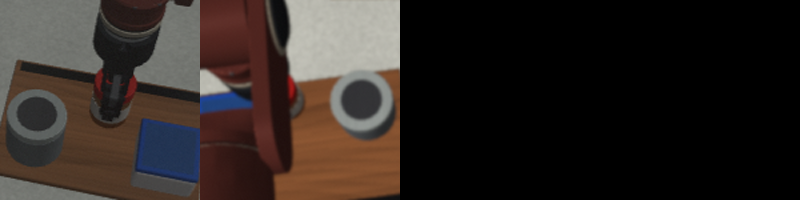

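The jar hangs between the canister and the tub. I'll lower it slowly to near contact.

```bash
python3 jog.py '.04 0.001 0 .02 0 0 0;.04 .001 0 .05 0 0 0;.04 .001 0 .08 0 0 0;.04 .001 0 .10 0 0 0;.04 .001 0 .112 0 0 0;.04 .001 0 .116 0 0 0;.04 .001 0 .12 0 0 0;.04 .001 0 .122 0 0 0;.04 .001 0 .124 0 0 0;.04 .001 0 .124 0 0 0' 40
```

```text
t: 5.55
tool_pos: [0.5828, 0.1555, 0.0445]
tool_rot: [2.065, 2.366, 0.002]
contact_force: [-0.4, -1.9, -4.4]
opening: 0.0544
grip_force: 43.4
```

```bash
python3 jog.py '.04 0 0 0 0 0 0;.04 0 0 .001 0 0 0;.04 0 0 .001 0 0 0' 40
```

```text
t: 5.8
tool_pos: [0.5821, 0.1556, 0.0428]
tool_rot: [2.065, 2.367, 0.001]
contact_force: [-0.5, -0.3, -3.0]
opening: 0.0544
grip_force: 43.4
```

```bash
python3 jog.py '.04 0 0 .002 0 0 0;.04 0 0 .002 0 0 0;.04 0 0 .002 0 0 0' 40
```

```text
t: 6.05
tool_pos: [0.5823, 0.1558, 0.0425]
tool_rot: [2.065, 2.367, 0.0]
contact_force: [-5.0, -0.0, 7.3]
opening: 0.0545
grip_force: 43.6
```

Contact with the board is reached at +7 N. I'll release and rise.

```bash
python3 jog.py '.06 0 0 0 0 0 0;.07 0 0 0 0 0 0;.085 0 0 0 0 0 0;.085 0 0 0 0 0 0;.085 0 0 0 0 0 0;.085 0 0 -.02 0 0 0;.085 0 0 -.05 0 0 0;.085 0 0 -.09 0 0 0;.085 0 0 -.13 0 0 0;.085 0 0 -.16 0 0 0;.085 0 0 -.16 0 0 0' 40;  python3 go.py .4475 -.3975 .14 .136
```

```text
t: 6.97
tool_pos: [0.5861, 0.1561, 0.2098]
tool_rot: [2.059, 2.36, 0.018]
contact_force: [1.1, 0.5, 0.1]
opening: 0.085
grip_force: 0.0
shift [-0.5297 -0.2134  0.0666] turn [ 0.0149 -0.      0.    ] rows 13.788480744638987 0.11880147123340724 q [0.1377 0.0137 1.689  0.     1.4241 0.0017]
```

```bash
python3 jog.py '.085 -.13 -.053 .0 0 0 0;.085 -.26 -.106 .0 0 0 0;.085 -.40 -.16 .0 0 0 0;.085 -.53 -.213 .067 .015 0 0;.085 -.53 -.213 .067 .015 0 0;.085 -.53 -.213 .067 .015 0 0;.085 -.53 -.213 .067 .015 0 0;.085 -.53 -.213 .067 .015 0 0;.085 -.53 -.213 .067 .015 0 0;.085 -.53 -.213 .067 .015 0 0;.085 -.53 -.213 .067 .015 0 0;.085 -.53 -.213 .067 .015 0 0;.085 -.53 -.213 .067 .015 0 0;.085 -.53 -.213 .067 .015 0 0;.085 -.53 -.213 .067 .015 0 0;.085 -.53 -.213 .067 .015 0 0;.085 -.53 -.213 .067 .015 0 0' 40;  python3 go.py .4475 -.3975 .022 .136
python3 - <<'E'
from h import *
crops([("scene",410,285,40),("top",212,195,40),("scene",362,280,40),("top",262,192,40),("scene",462,300,40),("top",165,207,40),("scene",205,175,40),("top",495,266,40)],"pics/c5.png")
E
```

```text
t: 8.38
tool_pos: [0.4425, -0.3981, 0.1328]
tool_rot: [-2.059, -2.359, 0.017]
contact_force: [0.3, -0.3, 0.5]
opening: 0.085
grip_force: 0.0
shift [-0.0002  0.0067  0.1107] turn [-0.0152 -0.0011 -0.0003] rows 2.660336661710015 0.12213145643802428 q [-0.8518  0.0694  1.7646 -0.0125  1.3169 -0.9843]
```

View pics/c5.png

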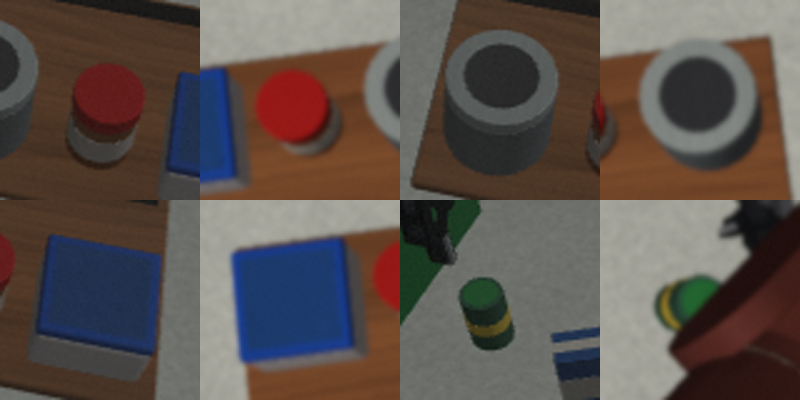

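The jar stands upright between them, with its lid centre at about scene (413.1,282.3) and top (208.9,197.1). The spice tin is free beneath the gripper. I'll check where the jar landed.

Run:
```python
from h import *
s,t=(413.1,282.3),(208.9,197.1)
C={"scene":plane("scene",(362.5,270.3),.097)[:2],"top":plane("top",(260.7,189.5),.097)[:2]}
T={"scene":plane("scene",(461.7,295.7),.072)[:2],"top":plane("top",(161.7,206.7),.072)[:2]}
print(tri(s,t))
for n,u in(("scene",s),("top",t)):
    j=plane(n,u,.092)[:2];d=T[n]-C[n];L=np.linalg.norm(d);d/=L;e=j-(T[n]+C[n])/2
    print(n,j,"mid",(T[n]+C[n])/2,"len",L,"along",e@d,"across",e@np.array([d[1],-d[0]]))
im=camrig.get_image("top");h=cv2.cvtColor(im,cv2.COLOR_RGB2HSV)
m=(((h[...,0]<6)|(h[...,0]>174))&(h[...,1]>190)&(h[...,2]>70)).astype(np.uint8);m[:,:190]=0;m[:,235:]=0;m[:180]=0;m[220:]=0
print("red centroid top",cv2.moments(m)['m10']/m.sum(),cv2.moments(m)['m01']/m.sum(),m.sum())
```

```text
(array([0.5813, 0.1574, 0.087 ]), [np.float64(1.4), np.float64(1.4)])
scene [0.5838 0.1589] mid [0.5814 0.1569] len 0.19900620522850979 along 0.001698398155239698 across 0.0026515786499230524
top [0.5805 0.1549] mid [0.58   0.1531] len 0.19838587933494004 along 0.0016933992323528678 across 0.0007078289243800039
red centroid top 208.28869047619048 196.95089285714286 672
```

The jar is within about 2 mm of midway and in line. Next I'll grip the spice tin.

```bash
python3 jog.py '.085 0 .006 .0 -.015 0 0;.085 0 .006 .03 -.015 0 0;.085 0 .006 .06 -.015 0 0;.085 0 .006 .09 -.015 0 0;.085 0 .006 .11 -.015 0 0;.085 0 .006 .11 -.015 0 0;.03 0 .006 .11 -.015 0 0;.03 0 .006 .11 -.015 0 0;.03 0 .006 .11 -.015 0 0;.03 0 .006 .11 -.015 0 0;.03 0 .006 .11 -.015 0 0;.03 0 .006 .11 -.015 0 0;.03 0 .006 .11 -.015 0 0;.03 0 .006 .11 -.015 0 0;.03 0 .006 .11 -.015 0 0' 25;  python3 go.py .4475 -.3975 .18 .136
```

```text
t: 9.78
tool_pos: [0.4483, -0.3993, 0.0259]
tool_rot: [2.063, 2.364, -0.0]
contact_force: [-1.2, 0.6, 6.9]
opening: 0.0415
grip_force: 25.8
shift [ 0.0013 -0.0002 -0.1541] turn [0.0025 0.0033 0.    ] rows 3.6953279243940447 0.033385707980925494 q [-0.8516  0.2033  1.815   0.0003  1.1191 -0.9878]
```

```bash
python3 jog.py '.03 0 0 -.01 0 0 0;.03 0 0 -.03 0 0 0;.03 0 0 -.06 0 0 0;.03 0 0 -.10 0 0 0;.03 0 0 -.14 0 0 0;.03 0 0 -.157 0 0 0;.03 0 0 -.157 0 0 0;.03 0 0 -.157 0 0 0;.03 0 0 -.157 0 0 0' 25;  python3 go.py .582 .156 .175 .136
```

```text
t: 10.53
tool_pos: [0.4461, -0.397, 0.1784]
tool_rot: [-2.063, -2.365, -0.001]
contact_force: [-0.8, 0.2, -2.2]
opening: 0.0414
grip_force: 25.6
shift [0.5295 0.2096 0.0044] turn [-0.0016 -0.0025 -0.    ] rows 13.65599000083128 0.02394896586074196 q [-0.8518  0.027   1.7289  0.      1.3886 -0.9877]
```

```bash
python3 jog.py '.03 .02 .008 0 0 0 0;.03 .05 .02 0 0 0 0;.03 .09 .036 0 0 0 0;.03 .125 .049 0 0 0 0;.03 .16 .063 0 0 0 0;.03 .20 .079 0 0 0 0;.03 .24 .095 0 0 0 0;.03 .28 .111 0 0 0 0;.03 .32 .127 0 0 0 0;.03 .36 .143 0 0 0 0;.03 .40 .158 0 0 0 0;.03 .44 .174 0 0 0 0;.03 .47 .186 0 0 0 0;.03 .50 .198 0 0 0 0;.03 .52 .206 0 0 0 0;.03 .5295 .2096 0.004 0 0 0;.03 .5295 .2096 .004 0 0 0;.03 .5295 .2096 .004 0 0 0;.03 .5295 .2096 .004 0 0 0' 25;  python3 go.py .582 .156 .12 .136
python3 - <<'E'
from h import *
crops([("scene",413,270,40),("top",208,190,40)],"pics/c6.png")
E
```

```text
t: 12.12
tool_pos: [0.5821, 0.1537, 0.1749]
tool_rot: [-2.066, -2.365, 0.004]
contact_force: [0.3, 0.2, -1.3]
opening: 0.0414
grip_force: 25.7
shift [0.0023 0.0004 0.0549] turn [-0.0025  0.0006 -0.0013] rows 1.3172137496764031 0.02282805903855869 q [ 0.1348  0.0409  1.7207 -0.0006  1.3824  0.0003]
```

View pics/c6.png

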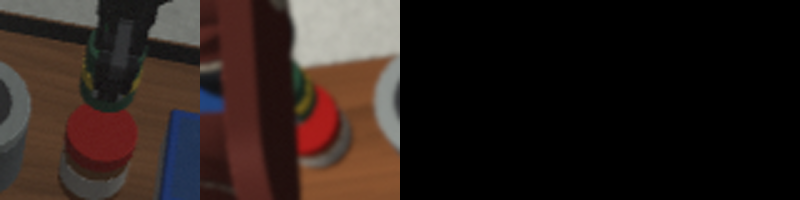

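The tin hangs just above the jar, with its base ellipse centred near scene (415.3,265.5). I'll compare it with the lid centre.

Run:
```python
from h import *
print(plane("scene",(415.3,265.4),.149)[:2],plane("scene",(413.1,282.4),.092)[:2], get_obs()['tool_pos'])
```

```text
[0.5822 0.1552] [0.5841 0.159 ] [0.5826 0.1536 0.1759]
```

```bash
python3 jog.py '.03 .003 .0015 .01 0 0 0;.03 .003 .0015 .025 0 0 0;.03 .003 .0015 .04 0 0 0;.03 .003 .0015 .048 0 0 0;.03 .003 .0015 .052 0 0 0;.03 .003 .0015 .054 0 0 0;.03 .003 .0015 .056 0 0 0;.03 .003 .0015 .056 0 0 0;.03 .003 .0015 .056 0 0 0' 25
```

```text
t: 12.97
tool_pos: [0.5844, 0.1583, 0.1211]
tool_rot: [2.065, 2.366, 0.002]
contact_force: [-0.3, -0.4, -1.2]
opening: 0.041
grip_force: 25.7
```

```bash
python3 jog.py '.03 0 0 .001 0 0 0;.03 0 0 .002 0 0 0;.03 0 0 .002 0 0 0;.03 0 0 .002 0 0 0' 25
```

```text
t: 13.3
tool_pos: [0.5839, 0.1583, 0.1183]
tool_rot: [2.065, 2.367, 0.0]
contact_force: [0.1, -0.0, -1.0]
opening: 0.0414
grip_force: 25.7
```

```bash
python3 jog.py '.03 -.001 0 .001 0 0 0;.03 -.001 0 .001 0 0 0;.03 -.001 0 .001 0 0 0' 25;python3 jog.py '.03 0 0 .001 0 0 0;.03 0 0 .001 0 0 0;.03 0 0 .001 0 0 0' 25
```

```text
t: 13.55
tool_pos: [0.5845, 0.1575, 0.118]
tool_rot: [2.065, 2.367, 0.002]
contact_force: [0.3, 0.6, 2.2]
opening: 0.0413
grip_force: 25.8
t: 13.8
tool_pos: [0.5846, 0.1575, 0.118]
tool_rot: [2.065, 2.367, 0.002]
contact_force: [-2.4, 0.2, 7.0]
opening: 0.0418
grip_force: 26.4
```

```bash
python3 jog.py '.03 0 0 -.001 0 0 0;.045 0 0 -.001 0 0 0;.055 0 0 -.001 0 0 0;.07 0 0 -.001 0 0 0;.085 0 0 -.001 0 0 0;.085 0 0 -.001 0 0 0;.085 0 0 -.02 0 0 0;.085 0 0 -.05 0 0 0;.085 0 0 -.08 0 0 0;.085 0 0 -.10 0 0 0;.085 0 0 -.10 0 0 0;.085 0 0 -.10 0 0 0;.085 0 0 -.10 0 0 0' 25;  python3 go.py .5535 -.135 .15 .136
```

```text
t: 14.88
tool_pos: [0.5835, 0.1572, 0.215]
tool_rot: [-2.065, -2.366, 0.002]
contact_force: [-0.9, -1.2, -0.2]
opening: 0.0851
grip_force: 0.0
shift [-0.2854 -0.0692  0.0651] turn [-0.0017  0.     -0.    ] rows 7.214263558422253 0.01341684102693496 q [ 0.1401  0.0155  1.6784 -0.      1.4494  0.0041]
```

```bash
python3 jog.py '.085 -.04 -.01 0 0 0 0;.085 -.12 -.03 0 0 0 0;.085 -.2854 -.069 .065 0 0 0;.085 -.2854 -.069 .065 0 0 0;.085 -.2854 -.069 .065 0 0 0;.085 -.2854 -.069 .065 0 0 0;.085 -.2854 -.069 .065 0 0 0;.085 -.2854 -.069 .065 0 0 0;.085 -.2854 -.069 .065 0 0 0;.085 -.2854 -.069 .065 0 0 0;.085 -.2854 -.069 .065 0 0 0;.085 -.2854 -.069 .065 0 0 0' 25;  python3 go.py .5535 -.135 .03 .136
python3 - <<'E'
from h import *
crops([("scene",413,265,40),("top",208,195,40),("scene",284,242,40)],"pics/c7.png")
E
```

```text
t: 15.88
tool_pos: [0.5547, -0.1334, 0.1514]
tool_rot: [2.063, 2.369, 0.001]
contact_force: [0.8, 0.6, 0.8]
opening: 0.0851
grip_force: 0.0
shift [-0.0015 -0.0015  0.1214] turn [ 0.0003 -0.0002  0.0019] rows 2.9119734916309636 0.015258977137686258 q [-0.3666 -0.0139  1.8168  0.0004  1.3385 -0.5045]
```

View pics/c7.png

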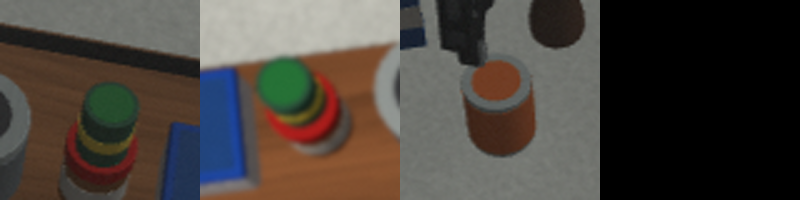

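The spice tin stands upright on the lid, with its top at scene (416.9,266.7) and top (201.7,188.9). The fingers are above the can. I'll check the tin's centring and grip the can.

```bash
python3 - <<'E'
from h import *
print(tri((416.9,266.7),(201.7,188.9)),plane("scene",(416.9,266.7),.152),plane("top",(201.7,188.9),.152))
E
python3 jog.py '.085 -.0015 -.0015 .03 0 0 0;.085 -.0015 -.0015 .06 0 0 0;.085 -.0015 -.0015 .09 0 0 0;.085 -.0015 -.0015 .11 0 0 0;.085 -.0015 -.0015 .121 0 0 0;.085 -.0015 -.0015 .121 0 0 0;.045 -.0015 -.0015 .121 0 0 0;.045 -.0015 -.0015 .121 0 0 0;.045 -.0015 -.0015 .121 0 0 0;.045 -.0015 -.0015 .121 0 0 0;.045 -.0015 -.0015 .121 0 0 0;.045 -.0015 -.0015 .121 0 0 0;.045 -.0015 -.0015 .121 0 0 0;.045 -.0015 -.0015 .121 0 0 0' 40;  python3 go.py .5535 -.135 .18 .136
```

```text
(array([0.583 , 0.1577, 0.147 ]), [np.float64(1.1), np.float64(1.1)]) [0.5859 0.1589 0.152 ] [0.582  0.1555 0.152 ]
t: 17.15
tool_pos: [0.5549, -0.1371, 0.0327]
tool_rot: [2.063, 2.364, 0.003]
contact_force: [0.3, 0.7, 6.5]
opening: 0.0595
grip_force: 43.8
shift [ 0.002  -0.0006 -0.1473] turn [ 0.0039  0.0019 -0.    ] rows 3.5323114686990156 0.034468588542133465 q [-0.3725  0.1317  1.8833  0.0003  1.1223 -0.5086]
```

The tin is centred within about 2 mm and the can is gripped at 59.5 mm opening. I'll lift it high enough to clear the 152 mm tower and carry it to the tub.

```bash
python3 jog.py '.045 0 0 -.01 0 0 0;.045 0 0 -.03 0 0 0;.045 0 0 -.06 0 0 0;.045 0 0 -.10 0 0 0;.045 0 0 -.14 0 0 0;.045 0 0 -.17 0 0 0;.045 0 0 -.188 0 0 0;.045 0 0 -.188 0 0 0;.045 0 0 -.188 0 0 0;.045 0 0 -.188 0 0 0' 40;  python3 go.py .5673 .2535 .215 .136
```

```text
t: 17.98
tool_pos: [0.5518, -0.136, 0.2159]
tool_rot: [-2.063, -2.365, 0.002]
contact_force: [-0.0, -0.1, -2.8]
opening: 0.0594
grip_force: 43.7
shift [0.3838 0.0681 0.0013] turn [-0.0032 -0.0018 -0.0001] rows 9.348817805767577 0.02971600427417948 q [-0.3726 -0.0694  1.7601 -0.      1.4545 -0.5086]
```

```bash
python3 jog.py '.045 .02 .0 0 0 0 0;.045 .05 .0 0 0 0 0;.045 .085 .0 0 0 0 0;.045 .12 0 0 0 0 0;.045 .155 0 0 0 0 0;.045 .19 .0 0 0 0 0;.045 .225 .01 0 0 0 0;.045 .26 .02 0 0 0 0;.045 .295 .035 0 0 0 0;.045 .325 .048 0 0 0 0;.045 .35 .058 0 0 0 0;.045 .37 .064 0 0 0 0;.045 .38 .067 0 0 0 0;.045 .384 .068 0 0 0 0;.045 .384 .068 0 0 0 0;.045 .384 .068 0 0 0 0;.045 .384 .068 0 0 0 0' 40;  python3 go.py .5673 .2535 .125 .136
```

```text
t: 19.4
tool_pos: [0.5682, 0.2519, 0.2178]
tool_rot: [-2.067, -2.366, 0.002]
contact_force: [-0.1, 1.2, -1.8]
opening: 0.0595
grip_force: 43.9
shift [ 0.0018 -0.0006  0.0928] turn [-0.0008  0.0006 -0.0013] rows 2.225085944128959 0.013399865723758638 q [ 0.2978  0.0537  1.6346 -0.0004  1.4542  0.1632]
```

```bash
python3 jog.py '.045 .002 0 .01 0 0 0;.045 .002 0 .03 0 0 0;.045 .002 0 .055 0 0 0;.045 .002 0 .075 0 0 0;.045 .002 0 .09 0 0 0;.045 .002 0 .097 0 0 0;.045 .002 0 .101 0 0 0;.045 .002 0 .101 0 0 0;.045 .002 0 .101 0 0 0;.045 .002 0 .101 0 0 0' 40;python3 go.py .5673 .2535 .1047 .136
python3 - <<'E'
from h import *
crops([("scene",462,285,40),("top",165,200,40)],"pics/c8.png")
E
```

```text
t: 20.23
tool_pos: [0.5691, 0.2554, 0.1189]
tool_rot: [2.065, 2.366, 0.004]
contact_force: [-0.8, -0.3, -1.6]
opening: 0.0593
grip_force: 43.9
shift [-0.0016 -0.0021  0.0142] turn [ 0.0027 -0.0005 -0.0002] rows 0.345491484220764 0.021767274352936062 q [0.3025 0.14   1.7132 0.     1.2857 0.1667]
```

View pics/c8.png

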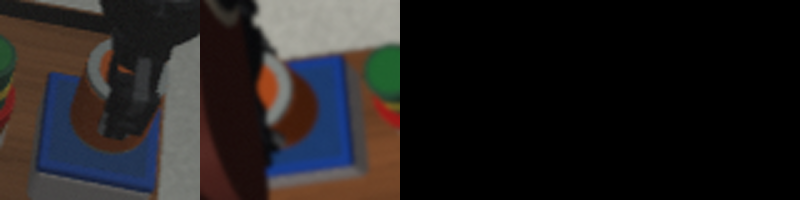

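The can is about 14 mm above the lid. Its base ellipse in the scene view is centred near tile (109,120), i.e. about (465.3,292.7). I'll compare that with the lid centre.

Run:
```python
from h import *
print(proj("scene",[.5681,.2555,.0862]), plane("scene",(465.3,292.7),.0862))
th=np.linspace(0,6.28,60)
e=proj("scene",np.c_[.5681+.03*np.cos(th),.2555+.03*np.sin(th),0*th+.0862]);t=(e-[422,245]+.3)*2.5
print("expected tile extents",t.min(0),t.max(0))
```

```text
[[463.1801 292.1261]] [0.5679 0.2596 0.0862]
expected tile extents [64.6593 85.43  ] [142.9766 152.7738]
```

Run:
```python
from h import *
th=np.linspace(0,6.28,60)
for z in(.0862,.161):
    e=proj("top",np.c_[.5665+.03*np.cos(th),.2514+.03*np.sin(th),0*th+z]);t=(e-[125,160]+.3)*2.5
    print(z,"expected top tile extents",t.min(0),t.max(0))
im=camrig.get_image("top")[160:240,125:205];print([tuple(int(x) for x in im[36,k]) for k in range(28,52,2)]) # row tile y~91
im=camrig.get_image("scene")[245:325,422:502];print([tuple(int(x) for x in im[46,k]) for k in range(22,36)])
e=proj("scene",np.c_[.5681+.03*np.cos(th),.2555+.03*np.sin(th),0*th+.0862]);print((e-[422,245])[np.argsort(e[:,0])[:3]])
```

```text
0.0862 expected top tile extents [48.3739 75.8917] [125.6645 151.9245]
0.161 expected top tile extents [13.7234 51.4359] [ 97.1741 133.3511]
[(163, 70, 29), (154, 87, 58), (132, 127, 119), (125, 129, 126), (87, 80, 74), (68, 35, 19), (63, 28, 10), (62, 27, 10), (58, 35, 39), (38, 53, 91), (29, 59, 108), (29, 59, 109)]
[(35, 53, 84), (32, 49, 81), (35, 53, 83), (34, 51, 83), (34, 52, 83), (39, 49, 66), (52, 38, 36), (56, 33, 23), (55, 31, 19), (60, 35, 25), (58, 34, 22), (59, 33, 22), (59, 34, 19), (60, 34, 22)]
[[25.5637 44.8488]
 [25.5741 46.266 ]
 [25.7293 43.4619]]
```

Both views put the can about 3.7 mm too far in +y. I'll correct that while lowering it.

```bash
python3 jog.py '.045 -.002 -.001 .003 0 0 0;.045 -.0037 -.0015 .006 0 0 0;.045 -.0037 -.0015 .009 0 0 0;.045 -.0037 -.0015 .011 0 0 0;.045 -.0037 -.0015 .013 0 0 0;.045 -.0037 -.0015 .013 0 0 0;.045 -.0037 -.0015 .013 0 0 0' 40;python3 jog.py '.045 0 0 .001 0 0 0;.045 0 0 .001 0 0 0;.045 0 0 .001 0 0 0'
```

```text
t: 21.02
tool_pos: [0.567, 0.2513, 0.1048]
tool_rot: [-2.065, -2.367, 0.001]
contact_force: [-3.5, -1.3, 3.4]
opening: 0.0595
grip_force: 43.9
t: 21.27
tool_pos: [0.5671, 0.2513, 0.1048]
tool_rot: [-2.065, -2.367, 0.001]
contact_force: [-6.3, -1.1, 7.9]
opening: 0.0591
grip_force: 44.6
```

```bash
python3 jog.py '.045 0 0 -.001 0 0 0;.063 0 0 -.001 0 0 0;.075 0 0 -.001 0 0 0;.085 0 0 -.001 0 0 0;.085 0 0 -.001 0 0 0;.085 0 0 -.001 0 0 0;.085 0 0 -.02 0 0 0;.085 0 0 -.05 0 0 0;.085 0 0 -.08 0 0 0;.085 0 0 -.11 0 0 0;.085 0 0 -.13 0 0 0;.085 0 0 -.13 0 0 0;.085 0 0 -.13 0 0 0;.085 0 0 -.13 0 0 0' 25;  python3 go.py .3635 -.2567 .17 1.707
```

```text
t: 22.43
tool_pos: [0.5665, 0.2511, 0.2317]
tool_rot: [-2.065, -2.366, 0.003]
contact_force: [-0.5, -0.6, -0.1]
opening: 0.0853
grip_force: 0.0
shift [-0.4756 -0.2699  0.0624] turn [-0.0013  0.0018  1.5706] rows 13.197987327666697 12.564752637665228 q [ 0.2972  0.0414  1.6239 -0.      1.4783  0.1612]
```

```bash
python3 jog.py '.085 -.1 -.056 0 0 0 .3;.085 -.2 -.113 0 0 0 .6;.085 -.3 -.17 .03 0 0 1.0;.085 -.476 -.27 .062 0 0 1.57;.085 -.476 -.27 .062 0 0 1.57;.085 -.476 -.27 .062 0 0 1.57;.085 -.476 -.27 .062 0 0 1.57;.085 -.476 -.27 .062 0 0 1.57;.085 -.476 -.27 .062 0 0 1.57;.085 -.476 -.27 .062 0 0 1.57;.085 -.476 -.27 .062 0 0 1.57;.085 -.476 -.27 .062 0 0 1.57;.085 -.476 -.27 .062 0 0 1.57;.085 -.476 -.27 .062 0 0 1.57;.085 -.476 -.27 .062 0 0 1.57;.085 -.476 -.27 .062 0 0 1.57;.085 -.476 -.27 .062 0 0 1.57;.085 -.476 -.27 .062 0 0 1.57;.085 -.476 -.27 .062 0 0 1.57;.085 -.476 -.27 .062 0 0 1.57' 25;  python3 go.py .3635 -.2567 .087 1.707
python3 - <<'E'
from h import *
crops([("scene",462,285,40),("top",165,195,40),("scene",266,140,40),("top",428,311,40)],"pics/c9.png")
E
```

```text
t: 24.1
tool_pos: [0.3647, -0.256, 0.1714]
tool_rot: [3.134, 0.218, 0.001]
contact_force: [-0.3, 0.3, 0.2]
opening: 0.0851
grip_force: 0.0
shift [-0.0013  0.0005  0.0844] turn [ 0.0002 -0.0003  0.0028] rows 2.0234728883242266 0.022622801525606195 q [-0.7794 -0.3574  2.0796  0.0001  1.4191  0.6524]
```

View pics/c9.png

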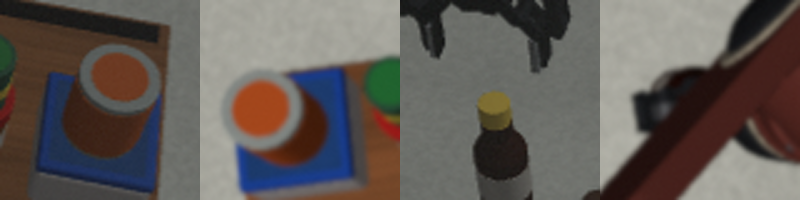

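The can stands upright on the blue lid, with its disc at scene (469.7,275.5) and top (148.9,197.9). The fingers straddle the bottle cap. I'll check the can and grip the bottle neck.

```bash
python3 - <<'E'
from h import *
print(tri((469.7,275.5),(148.9,197.9)),plane("scene",(469.7,275.5),.147),plane("top",(148.9,197.9),.147))
E
python3 jog.py '.085 -.001 0 .02 0 0 0;.085 -.001 0 .045 0 0 0;.085 -.001 0 .07 0 0 0;.085 -.001 0 .084 0 0 0;.085 -.001 0 .084 0 0 0;.085 -.001 0 .084 0 0 0;.05 -.001 0 .084 0 0 0;.02 -.001 0 .084 0 0 0;.02 -.001 0 .084 0 0 0;.02 -.001 0 .084 0 0 0;.02 -.001 0 .084 0 0 0;.02 -.001 0 .084 0 0 0;.02 -.001 0 .084 0 0 0;.02 -.001 0 .084 0 0 0;.02 -.001 0 .084 0 0 0;.02 -.001 0 .084 0 0 0' 45;  python3 go.py .3635 -.2567 .24 1.707
```

```text
(array([0.5673, 0.254 , 0.1457]), [np.float64(1.2), np.float64(1.2)]) [0.5676 0.255  0.147 ] [0.5672 0.2523 0.147 ]
t: 25.53
tool_pos: [0.3638, -0.2578, 0.0883]
tool_rot: [3.132, 0.215, 0.002]
contact_force: [-0.8, -1.9, 5.0]
opening: 0.0287
grip_force: 45.6
shift [ 0.0001 -0.0009 -0.1517] turn [ 0.0018 -0.0011  0.0005] rows 3.6381139096290953 0.01770473274097756 q [-0.7836 -0.2611  2.1509 -0.0003  1.2497  0.6505]
```

The can is within 1 mm of the lid centre and the bottle neck is gripped. I'll lift and carry it over the mill.

```bash
python3 jog.py '.02 0 0 -.01 0 0 0;.02 0 0 -.03 0 0 0;.02 0 0 -.06 0 0 0;.02 0 0 -.09 0 0 0;.02 0 0 -.12 0 0 0;.02 0 0 -.145 0 0 0;.02 0 0 -.155 0 0 0;.02 0 0 -.155 0 0 0;.02 0 0 -.155 0 0 0;.02 0 0 -.155 0 0 0' 45;  python3 go.py .504 .0443 .24 1.707
```

```text
t: 26.37
tool_pos: [0.3622, -0.256, 0.2393]
tool_rot: [-3.13, -0.214, 0.005]
contact_force: [0.1, 0.2, -3.4]
opening: 0.029
grip_force: 45.7
shift [ 0.1815 -0.2782 -0.0002] turn [-0.004   0.003   0.0006] rows 7.964508201097521 0.04040831465431015 q [-0.7835 -0.4066  2.0024  0.0001  1.5509  0.6505]
```

```bash
python3 jog.py '.02 .009 -.014 0 0 0 0;.02 .024 -.037 0 0 0 0;.02 .043 -.066 0 0 0 0;.02 .063 -.097 0 0 0 0;.02 .083 -.127 0 0 0 0;.02 .103 -.158 0 0 0 0;.02 .123 -.189 0 0 0 0;.02 .143 -.219 0 0 0 0;.02 .159 -.244 0 0 0 0;.02 .171 -.262 0 0 0 0;.02 .178 -.273 0 0 0 0;.02 .1815 -.278 0 0 0 0;.02 .1815 -.278 0 0 0 0;.02 .1815 -.278 0 0 0 0;.02 .1815 -.278 0 0 0 0' 45;  python3 go.py .504 .0443 .115 1.707
```

```text
t: 27.62
tool_pos: [0.5046, 0.042, 0.2418]
tool_rot: [3.134, 0.212, -0.001]
contact_force: [-0.1, 0.0, -3.8]
opening: 0.029
grip_force: 46.0
shift [-0.0002 -0.0024  0.1268] turn [ 0.0004  0.001  -0.0009] rows 3.04065271586767 0.010968896407577651 q [-0.0637 -0.242   1.8705 -0.0006  1.514   1.3718]
```

```bash
python3 jog.py '.02 0 -.001 .01 0 0 0;.02 0 -.002 .03 0 0 0;.02 0 -.002 .06 0 0 0;.02 0 -.002 .09 0 0 0;.02 0 -.002 .11 0 0 0;.02 0 -.002 .122 0 0 0;.02 0 -.002 .128 0 0 0;.02 0 -.002 .128 0 0 0;.02 0 -.002 .128 0 0 0;.02 0 -.002 .128 0 0 0' 45;  python3 go.py .504 .0443 .1003 1.707
python3 - <<'E'
from h import *
crops([("scene",362,250,50),("top",262,215,50)],"pics/c10.png")
z=get_obs()['tool_pos'][2]-.0883;th=np.linspace(0,6.28,90)
for n,c,o in(("scene",plane("scene",(362.5,270.3),.097)[:2],(312,200)),("top",plane("top",(260.7,189.5),.097)[:2],(212,165))):
    b=c-.091*np.array([.991,.135])
    for h in(z,z+.065):
        t=(proj(n,np.c_[b[0]+.026*np.cos(th),b[1]+.026*np.sin(th),0*th+h])-o+.3)*2;print(n,b,h,"exp tile",t.min(0),t.max(0))
E
```

```text
t: 28.45
tool_pos: [0.5062, 0.0449, 0.1162]
tool_rot: [3.134, 0.214, 0.005]
contact_force: [-0.1, 0.2, -4.0]
opening: 0.029
grip_force: 45.9
shift [-0.0023  0.0003  0.0159] turn [ 0.0007 -0.0034  0.0004] rows 0.38543472169781934 0.028315464592469863 q [-0.058  -0.1313  1.9902 -0.      1.2792  1.3761]
scene [0.5047 0.046 ] 0.027792612400066072 exp tile [89.794  85.9615] [137.7105 125.6768]
scene [0.5047 0.046 ] 0.09279261240006607 exp tile [92.3426 50.5367] [142.5699  91.249 ]
top [0.5033 0.0426] 0.027792612400066072 exp tile [ 90.8235 127.3464] [142.2846 178.3606]
top [0.5033 0.0426] 0.09279261240006607 exp tile [ 82.9585 116.3154] [137.8216 170.6262]
```

View pics/c10.png

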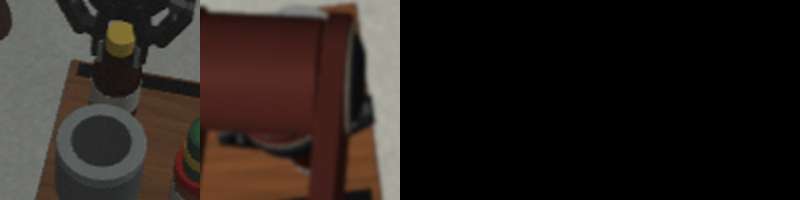

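The bottle body spans tile x of about 91–143 in the scene view, against an expected 92–142, so it is lined up in front of the canister. I'll correct x by 2 mm and set it down.

```bash
python3 jog.py '.02 -.001 0 .004 0 0 0;.02 -.002 0 .008 0 0 0;.02 -.002 0 .011 0 0 0;.02 -.002 0 .013 0 0 0;.02 -.002 0 .013 0 0 0;.02 -.002 0 .013 0 0 0' 45;python3 jog.py '.02 0 0 .001 0 0 0;.02 0 0 .001 0 0 0;.02 0 0 .001 0 0 0'
```

```text
t: 29.05
tool_pos: [0.5027, 0.0448, 0.101]
tool_rot: [-3.134, -0.215, 0.001]
contact_force: [0.7, 0.4, -2.8]
opening: 0.029
grip_force: 46.0
t: 29.3
tool_pos: [0.5029, 0.0448, 0.1003]
tool_rot: [-3.134, -0.215, -0.0]
contact_force: [0.3, 0.1, -3.3]
opening: 0.0287
grip_force: 46.0
```

```bash
python3 jog.py '.02 .001 0 .001 0 0 0;.02 .001 0 .001 0 0 0;.02 .001 0 .001 0 0 0';python3 jog.py '.02 0 0 .001 0 0 0;.02 0 0 .001 0 0 0;.02 0 0 .001 0 0 0'
```

```text
t: 29.55
tool_pos: [0.5045, 0.0449, 0.1003]
tool_rot: [3.134, 0.215, 0.002]
contact_force: [-1.7, -0.1, 3.2]
opening: 0.029
grip_force: 46.7
t: 29.8
tool_pos: [0.5047, 0.0449, 0.1003]
tool_rot: [3.134, 0.215, 0.002]
contact_force: [-3.5, -0.5, 8.6]
opening: 0.0292
grip_force: 47.4
```

```bash
python3 jog.py '.02 0 0 -.001 0 0 0;.035 0 0 -.001 0 0 0;.05 0 0 -.001 0 0 0;.065 0 0 -.001 0 0 0;.07 0 0 -.001 0 0 0;.07 0 0 -.001 0 0 0;.07 0 0 -.02 0 0 0;.07 0 0 -.05 0 0 0;.07 0 0 -.08 0 0 0;.07 0 0 -.11 0 0 0;.07 0 0 -.13 0 0 0;.07 0 0 -.13 0 0 0;.07 0 0 -.13 0 0 0;.07 0 0 -.13 0 0 0';  python3 go.py .30 -.5 .23 1.707
```

```text
t: 30.97
tool_pos: [0.5032, 0.045, 0.2268]
tool_rot: [-3.134, -0.215, 0.003]
contact_force: [-0.0, 0.7, -1.2]
opening: 0.0698
grip_force: 0.0
shift [-0.2756  0.5122 -0.0029] turn [-0.0004  0.002   0.0005] rows 13.947733451813956 0.016604691289016184 q [-0.0583 -0.2356  1.8901 -0.      1.4891  1.3758]
```

```bash
python3 jog.py '.07 -.05 .1 0 0 0 0;.07 -.12 .22 0 0 0 0;.07 -.2 .37 0 0 0 0;.07 -.275 .51 0 0 0 0;.07 -.275 .51 0 0 0 0;.07 -.275 .51 0 0 0 0;.07 -.275 .51 0 0 0 0;.07 -.275 .51 0 0 0 0;.07 -.275 .51 0 0 0 0;.07 -.275 .51 0 0 0 0;.07 -.275 .51 0 0 0 0;.07 -.275 .51 0 0 0 0;.07 -.275 .51 0 0 0 0;.07 -.275 .51 0 0 0 0;.07 -.275 .51 0 0 0 0;.07 -.275 .51 0 0 0 0;.07 -.275 .51 0 0 0 0'
python3 - <<'E'
from h import *
crops([("scene",362,250,50),("top",255,215,50),("scene",420,275,70),("top",215,210,90),("scene",240,210,70),("top",400,230,80)],"pics/c11.png")
E
```

```text
t: 32.38
tool_pos: [0.3005, -0.4968, 0.2258]
tool_rot: [-3.13, -0.214, 0.002]
contact_force: [-0.6, 0.2, -0.6]
opening: 0.0701
grip_force: 0.0
```

View pics/c11.png

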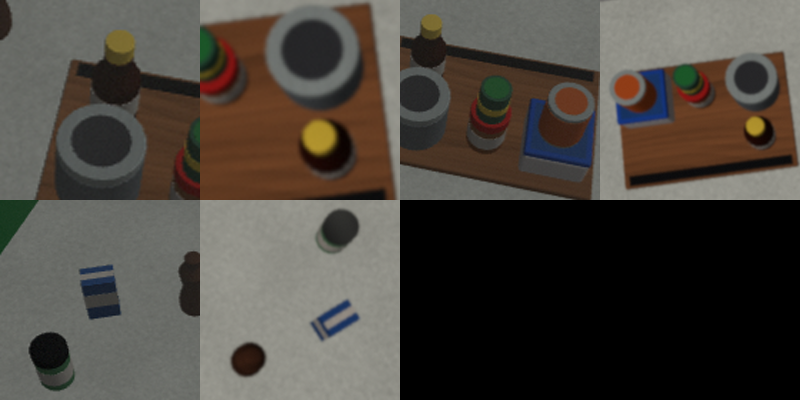

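All pieces stand upright and the bystanders are undisturbed. The bottle cap's top is at about scene (371.8,220.5) and top (264.8,233.8). I'll check the gap.

Run:
```python
from h import *
s,t=(371.8,220.5),(264.8,233.8);print(tri(s,t))
for n,u,c in(("scene",s,(362.5,270.3)),("top",t,(260.7,189.5))):
    e=plane(n,u,.142)[:2]-plane(n,c,.097)[:2];x=np.array([.991,.135]);print(n,"front",-(e@x),"gap",-(e@x)-.071,"side",e@np.array([-.135,.991]))
im=camrig.get_image("top");h=cv2.cvtColor(im,cv2.COLOR_RGB2HSV)
m=((abs(h[...,0].astype(int)-23)<5)&(h[...,1]>150)&(h[...,2]>110)).astype(np.uint8);m[:220]=0;m[250:]=0;m[:,:250]=0;m[:,280:]=0
M=cv2.moments(m,True);u=(M['m10']/M['m00'],M['m01']/M['m00']);e=plane("top",u,.142)[:2]-plane("top",(260.7,189.5),.097)[:2];print(u,M['m00'],-(e@x)-.071,e@np.array([-.135,.991]))
```

```text
(array([0.5011, 0.0434, 0.1369]), [np.float64(1.4), np.float64(1.4)])
scene front 0.09127306014470067 gap 0.020273060144700678 side -0.00033322163033874634
top front 0.09371220422246543 gap 0.022712204222465435 side -0.0006222340949292738
(264.0, 232.90582959641256) 223.0 0.02089385278117782 0.000599536283770661
```

The gap is about 2.1 cm and the sideways offset is under 1 mm, so I'll hand it in.

```bash
python3 -c "
from station import ctrl, camrig, get_obs
print(ctrl.finish_job())"
```

```text
the job is handed in; nothing more can be done
None
```

The layout is finished and handed in after about 32 s of robot time; the hand-in returned no verdict. By the camera checks, the jar is within about 3 mm of midway and in line, and the spice tin about 2 mm and the can about 1 mm off the middle of their lids. The bottle stands about 2.1 cm in front of the canister, and the black-lidded jar, carton and mill look undisturbed.

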